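Open the sample-jar tray and hold its pusher back for loading

TASK

I want to slide sample jars into the empty spring-pusher tray from its open front. Lift the clear front panel straight up out of its guides and stand it, centred, in the free slot of the wooden rack; then pull the spring-loaded pusher back until its front face lines up with the red clips on the tray walls, and finish while still holding it there, because it springs forward when let go. Leave the jars, the bowl and the other panel where they stand.

Things in the scene. Friction and masses are not known exactly. Their poses are not given: they have to be found in the camera images.
- tray: White open-topped jar tray fixed to the table, 250 (x) x 94 x 45 mm, side walls 72 mm apart inside. Origin: centre of its underside. +x points to its front (loading) end. There two slotted guides, 65 mm tall, hold the panel 112 mm from the origin; the slots are 8 mm wide along x, 84 mm apart slot bottom to slot bottom. Floor 6 mm above the table.
- panel_trim (a point): Centre of the blue grip trim (10 thick x 50 wide x 16 mm tall) on the top edge of the loose clear front panel (5 thick, its x; 80 wide, y; 106 mm tall, z; 65 g): 98 mm above the panel's lower edge. It starts in the tray's guides, on the tray floor, and must rise over 60 mm to come free. 17 mm behind it is the resting pusher, its top 40 mm lower than the panel's.
- panel_center (a point): Centre of the clear front panel, 53 mm above its lower edge (in the middle of its width); same axes as panel_trim.
- slot (a point): Middle of the floor of the free slot in the wooden rack (150 x 112 x 38 mm, fixed), 10 mm above the table. The slot runs along y (104 mm long, open ends) and is 10 mm wide along x between bars with rounded tops 28 mm above its floor; a panel stands in it leaning up to about 0.2 rad. The other slot, 80 mm away along -x, holds another such panel.
- spare_center (a point): Centre of the other panel, standing in the rack's other slot, 53 mm above its lower edge. Leave alone.
- pusher_grip (a point): Centre of the yellow grip lip (10 thick along x, 50 wide along y, 16 mm tall) on top of the black pusher paddle (6 thick x 66 mm wide), 64 mm above the table; same axes as the tray. The lip's front face is the pusher's front face, 5 mm from this point along the tray's +x.
- pusher_face (a point): The pusher's front face (towards the tray's +x), in the middle, at the lip's mid-height, 64 mm above the table.
- pusher (a joint): How far the pusher has been pulled back, in m: 0 at rest by the front panel, growing as it moves along the tray's -x, up to 0.165. A flat coil spring pulls it forward with about 6 N at 0, rising to 7.5 N at 0.15; it returns to 0 when let go.
- mark (a point): Midway between the two red clips (6 mm long along the tray, reaching 15 mm outward from each wall) on the two side walls: in the middle of the tray's width, 50 mm above the table, axes as the tray's. The pusher's front face must come level with the clips' middle along the tray's length; they lie about 90 to 145 mm behind its resting place.
- jar1: Closed amber sample jar with white cap, 62 mm diameter, 97 mm tall, standing on the table near the tray or rack; origin at the centre of its underside. Leave alone.
- jar2: A second jar, like jar1. Leave alone.
- bowl: White tasting bowl, 96 mm across, 50 mm tall; origin at the centre of its underside. Leave alone.
There are look-alikes about, which are no part of the job. Of the things that look like the part that bears slot, the smaller one is meant.

How it is judged:
By the outcome, as a careful person would: the job done as asked, in the order asked, and still so for the second after the job is handed in, while the arm keeps its last pose, push and grip.
It also fails if it takes over 54 s, if anything falls off the work surface, if the arm or the gripper's body presses on something with over 40 N, if the wrist force passes 120 N, or if a joint passes its speed limit or range.

ROBOT

A 6-joint arm with a two-finger parallel gripper is mounted at the origin on the work surface. World frame = base frame: x ahead of the robot, y to its left, z up, the work surface at z = 0. Lengths are in m, angles in degrees, forces in N, time in s.
With the tool pointing down it reaches from about 0.375 to 0.825 m from the base axis. Payload 5.5 kg.
Tool frame: the origin (TCP) lies midway between the tips of the shut fingers; the grasp point (between the pads) lies r.grip_depth behind it (r.grip_depth is the distance from the TCP to the grasp point, in m); z points along the fingers, y is the direction in which the jaws open and shut (so a half turn about z gives the same grasp; the last joint's range is limited). The gripper opens to 85 mm and grips with 20 to 120 N. Pads are 22 mm wide; open, the fingers measure 114 mm over their backs; the gripper's body (76 mm by 85 mm) begins 54 mm behind the grasp point. The pads swing forward as they close: fully open they stand 13 mm farther back than shut.
Start: joints at [66.234, 17.962, -2.699, 69.339, 0, 90], TCP at [0.242, 0.549, 0.231] pointing down, gripper open.
Joint ranges: [-152.73, 152.73], [-39.44, 99.34], [-58.76, 71.6], [-118.89, 123.64], [-81.53, 83.1], [-180, 180]. Speed limits (degrees/s): [136.94, 136.94, 172.46, 180, 180, 180].

INTERFACE

Orientations are given as a 3x3 rotation matrix whose columns are the frame's x, y, z axes.
In Python, from station import r gives the robot as it stands. Calls block until the motion is done:
- r.move_to(position, orientation): joint-space move of the TCP to a pose.
- r.movel(position, orientation=None, velocity=0.15): straight line of the TCP; orientation=None keeps the orientation; velocity is the mean speed in m/s.
- r.set_joints(angles): joint-space move.
- r.gripper_open() and r.grab(grasp_force=None): open the fingers fully, or close them until they stop; grasp_force is the grip in N (None keeps the last).
- r.sleep(seconds).
- r.ik(position, orientation): joint angles nearest the present ones, or None.
- r.read_state(): the state.
- r.snapshot(name): name is "scene" or "side" or "wrist"; returns (picture, depth): 384x512x3 uint8, blue, green, red; 384x512 float32, m along the optical axis (not along the pixel's ray), 0 where there is no reading.
- r.camera_params(name): a dict with "intrinsics" (3x3 intrinsics, pixels), "eye" and "orientation" of the camera in the world; the wrist camera has in their place "tool_from_camera" (4x4, takes a point from camera to tool coordinates, whose origin is the TCP and whose axes are the flange's). Camera axes: x right, y down, z forward; pixel columns grow to the right and rows downward; lengths in m; the calibration is good to about 2 mm. A picture is of the moment at which its call begins: read the wrist's pose just before it. camera_params takes no time and is no camera call.
A pose or a line that the arm cannot do raises r.MotionError and nothing moves.
- r.hand_in(): hands the job in, once; it reports no verdict.
The state is a dict: "time_s": time; "joints": joint angles; "qvel": joint speeds; "tau": joint torques, N m; "ee_pos": TCP position; "tool_rot": TCP orientation; "force": force on the tool from outside, world axes, zero at the start; "moment": the same for the moment, N m; "width": opening from 0.0 (shut) to 1.0 (fully open).
Only numpy, scipy, OpenCV 4.12 (cv2) and the standard library are available. Lean on these libraries where they do the work, as an engineer would, in place of code of your own. Each camera call takes 0.05 s, during which the arm holds its last target. There are 200 camera calls.

## Working session

There is one attempt and no reset: what is moved stays moved. The work goes in short steps, each a Python script; the robot and the scene stay as the last script left them, time stands still between calls to the robot, and variables do not carry over. Pictures are saved under pics/ and viewed, about 8 in all and at most 12, crops included, and the job is handed in when it is done.

```bash
ls; mkdir -p pics
python3 - <<'E'
from station import r
import cv2,numpy as np
np.set_printoptions(precision=4,suppress=True)
for n in("scene","side"):
    p,d=r.snapshot(n); cv2.imwrite(f"pics/{n}0.png",p); np.savez(f"pics/{n}0.npz",p=p,d=d)
    print(n,r.camera_params(n))
print(r.camera_params("wrist"),r.grip_depth,r.read_state())
E
```

```text
pics
scene {'intrinsics': array([[490.9042,   0.    , 257.0791],
       [  0.    , 490.9042, 193.5856],
       [  0.    ,   0.    ,   1.    ]]), 'eye': array([1.5147, 0.3365, 0.754 ]), 'orientation': array([[-0.3733,  0.533 , -0.7593],
       [ 0.9276,  0.2294, -0.295 ],
       [ 0.017 , -0.8144, -0.58  ]])}
side {'intrinsics': array([[367.3746,   0.    , 255.5623],
       [  0.    , 367.3746, 194.7083],
       [  0.    ,   0.    ,   1.    ]]), 'eye': array([ 0.5217, -0.7984,  0.5157]), 'orientation': array([[ 0.9943, -0.0578,  0.0894],
       [-0.1062, -0.4812,  0.8701],
       [-0.0072, -0.8747, -0.4846]])}
{'intrinsics': array([[324.7147,   0.    , 258.6246],
       [  0.    , 324.7147, 190.4983],
       [  0.    ,   0.    ,   1.    ]]), 'tool_from_camera': array([[ 0.0005, -0.963 , -0.2695,  0.0676],
       [ 1.    ,  0.0006, -0.0003,  0.0006],
       [ 0.0005, -0.2695,  0.963 , -0.1425],
       [ 0.    ,  0.    ,  0.    ,  1.    ]])} 0.0187 {'time_s': 0.1, 'joints': array([66.2338, 18.0006, -2.7495, 69.3408, -0.0016, 90.0011]), 'qvel': array([ 0.0087, -0.0703,  0.0487,  0.0016, -0.0169,  0.0631]), 'tau': array([  0.0005, -54.0768,  34.0541,   0.0113,  -0.    ,  -0.    ]), 'ee_pos': array([0.2416, 0.5486, 0.2305]), 'tool_rot': array([[-0.9152,  0.403 , -0.0006],
       [ 0.403 ,  0.9152, -0.0015],
       [-0.    , -0.0016, -1.    ]]), 'force': array([ 0.7489,  0.0877, -0.4312]), 'moment': array([-0.0091,  0.0189, -0.0324]), 'width': 0.9989995202111851}
```

View pics/scene0.png

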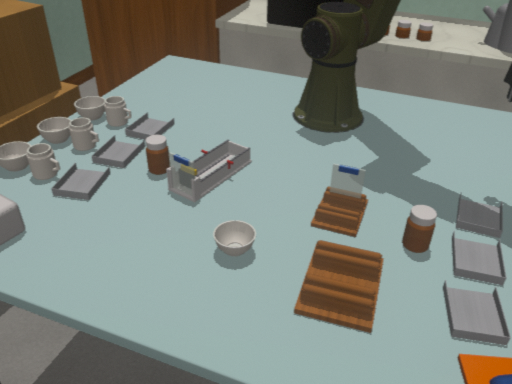

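View pics/side0.png

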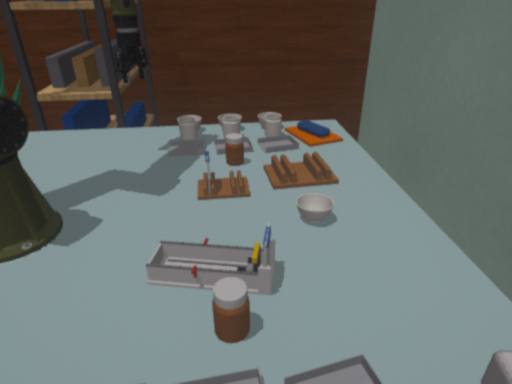

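Two racks: small one at scene (341,208)/side (223,186), which also holds a panel, and a large empty one at scene (342,283)/side (300,172). The small one fits ("smaller", holds the other panel). The panel trim is at scene (182,160), the pusher lip at (188,170) and the red clips at (207,153)/(230,163). Next I'll get a coarse localisation from colours and depth.

```bash
cat > h.py <<'E'
from station import r
import cv2,numpy as np
np.set_printoptions(precision=4,suppress=True)
def cam(n,st=None):
    c=r.camera_params(n)
    if n!="wrist": return c["intrinsics"],c["eye"],c["orientation"]
    st=st or r.read_state(); T=c["tool_from_camera"]; R=st["tool_rot"]
    return c["intrinsics"],st["ee_pos"]+R@T[:3,3],R@T[:3,:3]
def ray(C,uv):
    K,e,R=C; uv=np.atleast_2d(uv).astype(float)
    return (R@np.linalg.inv(K)@np.c_[uv,np.ones(len(uv))].T).T
def onz(C,uv,z):
    d=ray(C,uv); return C[1]+d*((z-C[1][2])/d[:,2])[:,None]
def cloud(C,d):
    v,u=np.mgrid[:d.shape[0],:d.shape[1]]
    return C[1]+ray(C,np.c_[u.ravel(),v.ravel()])*d.reshape(-1,1)
def mask(p,name):
    h=cv2.cvtColor(p,cv2.COLOR_BGR2HSV)
    lo,hi={"blue":((105,120,50),(128,255,255)),"yellow":((22,130,80),(35,255,255)),"red":((0,180,80),(6,255,255)),"brown":((4,120,40),(16,255,255))}[name]
    m=cv2.inRange(h,lo,hi)
    if name=="red": m|=cv2.inRange(h,(174,150,80),(180,255,255))
    return m
def blobs(p,name,amin=8):
    n,l,s,c=cv2.connectedComponentsWithStats(mask(p,name))
    return [(c[i],s[i,4],l==i) for i in range(1,n) if s[i,4]>=amin]
def tri(C1,a,C2,b):
    d1,d2=ray(C1,a)[0],ray(C2,b)[0]
    x=np.linalg.lstsq(np.c_[d1,-d2],C2[1]-C1[1],rcond=None)[0]
    p,q=C1[1]+d1*x[0],C2[1]+d2*x[1]; return (p+q)/2,np.linalg.norm(p-q)
E
python3 - <<'E'
from h import *
for n in("scene","side"):
    f=np.load(f"pics/{n}0.npz");p,d=f["p"],f["d"];C=cam(n);X=cloud(C,d)
    for col in("blue","yellow","red","brown"):
        for c,a,m in blobs(p,col,6 if col!="brown" else 150):
            ok=m.ravel()&(d.ravel()>0)
            if ok.any():
                P=np.median(X[ok],0)
                if P[2]<.2 and P[2]>-.02: print(n,col,c.round(1),a,P, X[ok].min(0),X[ok].max(0))
E
```

```text
scene blue [180.6 159.8] 60 [ 0.6057 -0.2244  0.1052] [ 0.5991 -0.2474  0.0981] [ 0.6139 -0.2019  0.1118]
scene blue [348.4 169.7] 94 [0.4873 0.1762 0.1082] [0.483  0.1523 0.0995] [0.4906 0.1975 0.1161]
scene blue [502.5 379.7] 145 [0.9149 0.543  0.0442] [0.8994 0.5291 0.0344] [0.924  0.5559 0.0492]
scene yellow [195.  170.6] 9 [ 0.5865 -0.1954  0.0688] [ 0.5821 -0.1984  0.0631] [ 0.6119 -0.1843  0.0911]
scene brown [ 8.5 64.2] 239 [ 0.2463 -1.1379  0.082 ] [ 0.2033 -1.1486 -0.0031] [ 0.2882 -1.1294  0.1749]
scene brown [28.4 81.3] 694 [ 0.1767 -1.132  -0.0139] [ 0.0674 -1.1509 -0.0893] [ 0.3147 -1.0749  0.1503]
scene brown [155.9 159.9] 314 [ 0.5506 -0.3362  0.0468] [ 0.52   -0.3666  0.0036] [ 0.5597 -0.3179  0.0756]
scene brown [340.1 213.1] 1574 [0.5621 0.1822 0.0212] [0.4534 0.1214 0.    ] [0.6028 0.2318 0.0396]
scene brown [418.9 236.5] 476 [0.5976 0.3707 0.0469] [0.5725 0.3388 0.0037] [0.604  0.3944 0.0745]
scene brown [341.1 285.5] 5592 [0.8128 0.2441 0.0321] [ 0.6641  0.1619 -0.0015] [0.8771 0.3204 0.0545]
scene brown [483.4 367.6] 1232 [0.8714 0.5195 0.0109] [ 0.8326  0.4797
[... 444 characters left out ...]
wn [ 7.9 59.9] 847 [-0.7978  1.8455  0.1304] [-0.8898  1.8145 -0.0917] [-0.7461  1.8692  0.4215]
side brown [86.1 69.5] 345 [-0.0775  1.0602  0.1946] [-0.1255  1.0268  0.1304] [-0.0712  1.3216  0.26  ]
side brown [312.4 136.6] 473 [0.8752 0.5402 0.0122] [0.8023 0.4721 0.0022] [0.9953 0.6877 0.0199]
side brown [232.9 152.6] 215 [0.5635 0.3378 0.0499] [0.5428 0.3296 0.0092] [0.5924 0.3541 0.0754]
side brown [295.9 174.4] 735 [0.7588 0.1985 0.0144] [0.6633 0.1535 0.0078] [0.8705 0.3048 0.0538]
side brown [231.9 185.8] 367 [0.5464 0.1553 0.0111] [0.4977 0.1166 0.0076] [0.5955 0.2233 0.04  ]
side brown [228.1 322.1] 652 [ 0.5179 -0.3779  0.0514] [ 0.4975 -0.3821  0.0062] [ 0.5515 -0.3572  0.0755]
```

Run:
```python
from h import *
R=np.array([[0,1,0],[1,0,0],[0,0,-1.]])
ims=[]
for k,pos in (("rack",[.53,.23,.27]),("tray",[.5,-.16,.27])):
    r.move_to(pos,R); st=r.read_state(); p,d=r.snapshot("wrist"); print(k,st["time_s"],st["ee_pos"],st["joints"])
    np.savez(f"pics/{k}1.npz",p=p,d=d,ee_pos=st["ee_pos"],tool_rot=st["tool_rot"]); ims.append(p)
    C=cam("wrist",st);X=cloud(C,d)
    for col in("blue","yellow","red"):
        for c,a,m in blobs(p,col,20):
            ok=m.ravel()&(d.ravel()>0)
            if ok.any(): print(col,c.round(1),a,np.median(X[ok],0),X[ok].min(0),X[ok].max(0))
cv2.imwrite("pics/w1.png",cv2.resize(np.hstack(ims),(800,300),interpolation=cv2.INTER_AREA))
```

```text
rack 1.6917 [0.5296 0.2309 0.2699] [ 23.5422  14.8731  -1.8182  73.3208   0.0212 113.4524]
blue [216.7 227.3] 119 [0.4892 0.1775 0.1144] [0.4879 0.1521 0.106 ] [0.49   0.199  0.1175]
tray 3.1917 [ 0.5004 -0.1591  0.27  ] [-17.6575   9.1065  -8.9736  71.9152   0.0248  72.2735]
blue [354.9 235.2] 282 [ 0.5988 -0.2224  0.1091] [ 0.5926 -0.2471  0.1004] [ 0.6055 -0.2006  0.1131]
yellow [328.7 218.2] 484 [ 0.5799 -0.2189  0.0713] [ 0.571  -0.2518  0.0543] [ 0.59   -0.1953  0.0738]
red [223.8 226. ] 23 [ 0.4599 -0.2366  0.0501] [ 0.4573 -0.2454  0.0454] [ 0.4627 -0.2289  0.0512]
```

View pics/w1.png

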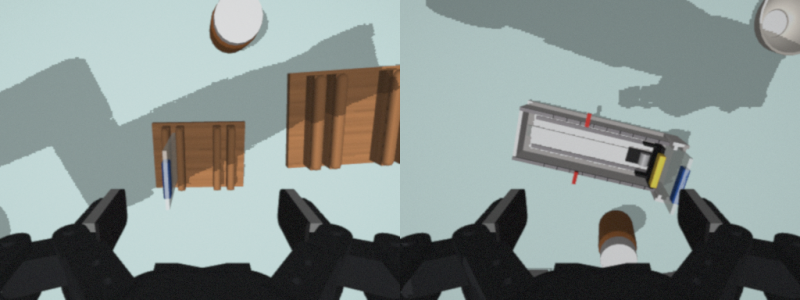

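The left half shows the small rack (centre ~(198,155)). Its free slot is between the bars at (217,158) and (231,158), and the spare panel leans -x in the other slot. The larger rack is at the right edge, so the small one is the target. The right half shows the tray yawed about -10°, with the trim at (680,183), the lip at (657,170) and the clips at (588,119)/(575,178). I'll measure orientations next and confirm in one enlarged crop.

Run:
```python
from h import *
from types import SimpleNamespace
def load(k):
    f=np.load(f"pics/{k}1.npz"); st=dict(ee_pos=f["ee_pos"],tool_rot=f["tool_rot"]); return f["p"],f["d"],cam("wrist",st)
def rect(P,t):
    (c,s,a)=cv2.minAreaRect(P[:,:2].astype(np.float32)*1000); b=cv2.boxPoints((c,s,a)); e=b[1]-b[0],b[2]-b[1]
    L=max(e,key=np.linalg.norm); print(t,np.round(np.array(c)/1000,4),np.round(s,1),"long dir deg",np.degrees(np.arctan2(L[1],L[0])).round(2),len(P))
p,d,C=load("tray");X=cloud(C,d)
for col,zr in(("blue",(.108,.116)),("yellow",(.069,.076))):
    m=mask(p,col).ravel()>0; z=X[:,2]; P=X[m&(z>zr[0])&(z<zr[1])]; rect(P,col); print(P.mean(0))
for c,a,m in blobs(p,"red",8): print("red",c,a,onz(C,c,.05), X[m.ravel()].mean(0))
h=X; inb=(X[:,0]>.3)&(X[:,0]<.68)&(X[:,1]>-.31)&(X[:,1]<-.12)
P=X[inb&(X[:,2]>.040)&(X[:,2]<.048)]; rect(P,"walltop")
rect(X[inb&(X[:,2]>.062)&(X[:,2]<.067)&(X[:,0]>.57)],"guides")
p2,d2,C2=load("rack");X=cloud(C2,d2); m=mask(p2,"brown").ravel()>0
inb=(X[:,0]>.42)&(X[:,0]<.62)&(X[:,1]>.09)&(X[:,1]<.27)
rect(X[m&inb&(X[:,2]<.016)],"rack base")
B=X[m&inb&(X[:,2]>.030)]; rect(B,"bars"); rect(B[B[:,0]>.535],"free slot bars"); rect(B[B[:,0]<.535],"spare bars");print(B[:,2].max())
q=B[B[:,0]>.535]; print(np.histogram(q[:,0],bins=20))
b=[c for c in blobs(p2,"blue",20)][0]; Q=X[b[2].ravel()]; print("spare trim",Q.mean(0),Q.max(0))
a=cv2.resize(p[100:260,130:370],None,fx=2.5,fy=2.5,interpolation=cv2.INTER_CUBIC)
b=cv2.resize(p2[140:260,170:330],None,fx=3.3333,fy=3.3333,interpolation=cv2.INTER_CUBIC)
h=min(a.shape[0],b.shape[0]); o=np.hstack([a[:h],b[:h]]); cv2.imwrite("pics/crop.png",cv2.resize(o,(800,int(800*o.shape[0]/o.shape[1]))))
```

```text
blue [ 0.6016 -0.2246] [47.5  8.6] long dir deg 75.38 166
[ 0.5993 -0.2225  0.1108]
yellow [ 0.5808 -0.2203] [49.5  9.6] long dir deg 76.22 368
[ 0.5806 -0.2197  0.0716]
red [239.8824 156.1176] 17 [[ 0.4801 -0.1519  0.05  ]] [ 0.4814 -0.1486  0.0708]
red [223.8261 226.    ] 23 [[ 0.4598 -0.2363  0.05  ]] [ 0.4597 -0.2364  0.0497]
walltop [ 0.4933 -0.1936] [ 99.6 247.3] long dir deg -14.91 2514
guides [ 0.5923 -0.2221] [96.2 36.7] long dir deg 70.42 401
rack base [0.525  0.1753] [147.1 111.1] long dir deg 1.12 5305
bars [0.5249 0.1767] [113.8 100.7] long dir deg 1.16 2462
free slot bars [0.5647 0.1775] [ 33.6 100.8] long dir deg -89.2 1549
spare bars [0.4848 0.1759] [ 33.9 100.5] long dir deg -89.01 913
0.040302467652791774
(array([112, 108, 126,  99, 128, 101,  89,  18,   0,   0,   0,   0,  31,
       119, 114, 123, 106, 110, 102,  63]), array([0.5473, 0.5491, 0.5508, 0.5525, 0.5542, 0.5559, 0.5577, 0.5594,
       0.5611, 0.5628, 0.5645, 0.5663, 0.568 , 0.5697, 0.5714, 0.5731,
       0.5749, 0.5766, 0.5783, 0.58  , 0.5817]))
spare trim [0.4891 0.1779 0.1137] [0.49   0.199  0.1175]
```

View pics/crop.png

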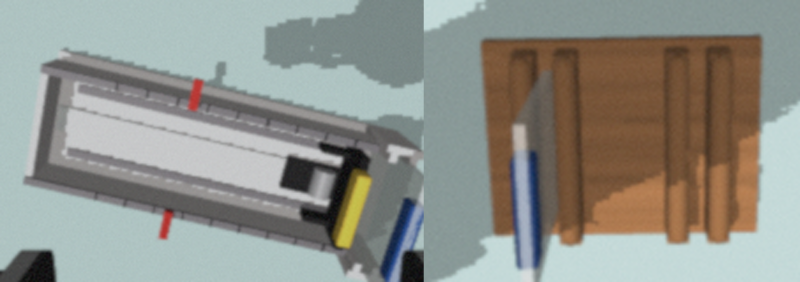

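The crop confirms the target: the small rack with its free slot at right, and the pusher lip and clips in the tray. Tray yaw is about -14° and rack yaw about 1.1°. I'll grasp the panel now.

```bash
cat >> h.py <<'E'
def RZ(deg):  # tool down, tool y along heading deg
    a=np.radians(deg); y=np.array([np.cos(a),np.sin(a),0]); z=np.array([0,0,-1.]); return np.c_[np.cross(y,z),y,z]
def snap(n,f):
    st=r.read_state(); p,d=r.snapshot(n); cv2.imwrite(f"pics/{f}.png",p); return p,d,cam(n,st)
E
python3 - <<'E'
from h import *
R=RZ(-14); g=[.6014,-.2252]
r.move_to(g+[.17],R); r.movel(g+[.085],R,.1); s=r.read_state(); print(s["ee_pos"],s["force"])
r.grab(40); s=r.read_state(); print(s["ee_pos"],s["force"],s["width"]*85)
r.movel(g+[.13],R,.06); s=r.read_state(); print(s["force"],s["width"]*85)
r.movel(g+[.215],R,.1); s=r.read_state(); print(s["time_s"],s["ee_pos"],s["force"],s["width"]*85)
a,_,_=snap("scene","s2");b,_,_=snap("wrist","w2")
cv2.imwrite("pics/two2.png",np.hstack([cv2.resize(a[90:240,100:300],(400,300)),cv2.resize(b,(400,300))]))
E
```

```text
[ 0.602  -0.2254  0.0858] [0.2812 0.218  0.5816]
[ 0.6016 -0.2253  0.0851] [-0.0846  0.3339  0.7014] 9.099502520806992
[-0.5456 -0.5529 -0.2921] 9.003303687370607
7.4917 [ 0.601  -0.225   0.2142] [ 0.6081 -0.2401 -0.8272] 9.352206989069844
```

View pics/two2.png

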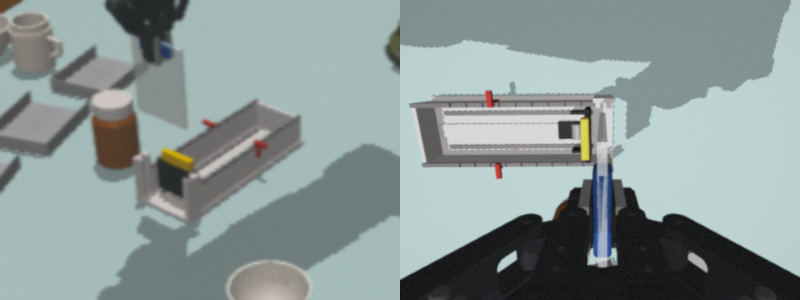

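The panel is up and clear: it hangs straight in the gripper at scene crop (160,80), and the pusher and tray are undisturbed. I'll carry it over the slot and check just above the bars.

Run:
```python
from h import *
R=RZ(1.1); g=[.5647,.1765]
r.move_to(g+[.2],R); r.movel(g+[.126],R,.12); r.sleep(.2)
s=r.read_state(); print(s["time_s"],s["ee_pos"],s["force"],s["width"]*85)
a,_,_=snap("side","d3");b,_,_=snap("wrist","w3");c,_,_=snap("scene","s3")
cv2.imwrite("pics/three3.png",np.hstack([cv2.resize(a[120:210,180:280],(333,300),interpolation=2),cv2.resize(c[130:250,280:400],(300,300),interpolation=2),cv2.resize(b[:,190:350],(125,300))]))
```

```text
10.05 [0.5654 0.1767 0.127 ] [ 0.2034  0.4735 -0.9395] 9.379418679056364
```

View pics/three3.png

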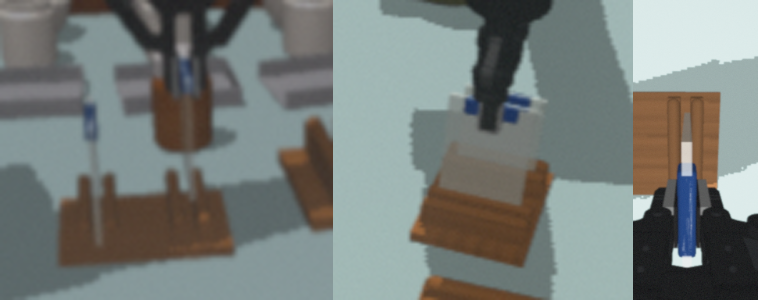

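The panel lines up with the gap between the bars in the wrist view (686,150), so I'm lowering it while monitoring force.

Run:
```python
from h import *
R=RZ(1.1); g=[.5647,.1765]
for z in(.11,.1,.0935,.0895):
    r.movel(g+[z],R,.05); s=r.read_state(); print(z,s["ee_pos"],s["force"],s["width"]*85)
    if abs(s["force"]).max()>8: print("contact"); break
else:
    r.gripper_open(); r.movel(g+[.2],R,.15); s=r.read_state(); print(s["time_s"],s["force"])
a,_,_=snap("side","d4");b,d,C=snap("wrist","w4");c,_,_=snap("scene","s4")
X=cloud(C,d)
for q,ar,m in blobs(b,"blue",20): print(q,ar,X[m.ravel()].mean(0),X[m.ravel()].min(0),X[m.ravel()].max(0))
cv2.imwrite("pics/three4.png",np.hstack([cv2.resize(a[120:210,180:280],(333,300),interpolation=2),cv2.resize(c[130:250,280:400],(300,300),interpolation=2),cv2.resize(b[:,190:350],(125,300))]))
```

```text
0.11 [0.5642 0.1764 0.1093] [ 0.1694  0.6019 -0.9351] 9.170259877258692
0.1 [0.5643 0.1764 0.0995] [ 0.2187 -0.1601 -1.2095] 9.210446230378727
0.0935 [0.5644 0.1764 0.0931] [-0.1109 -0.924  -0.4012] 9.228338653546318
0.0895 [0.5647 0.1765 0.0894] [-0.4296 -0.1093 -0.4901] 9.186717650473433
13.15 [-0.1991  0.3542  0.0075]
[154.0458 190.6743] 611 [0.4886 0.1792 0.1141] [0.4805 0.1506 0.103 ] [0.5638 0.2449 0.3412]
[259.8634 197.    ] 571 [0.5655 0.1771 0.1178] [0.5608 0.1532 0.109 ] [0.5698 0.2449 0.3412]
```

View pics/three4.png

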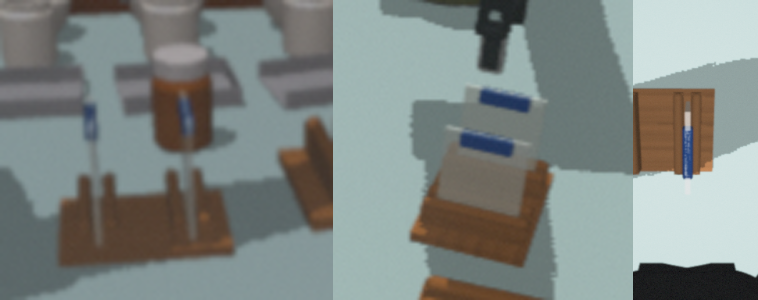

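Both panels stand in the rack. The new one is centred (trim (0.565,0.177), top ~0.116, so seated), and the spare is unchanged. Next is the pusher: a fresh measurement from above, including what is behind the lip.

Run:
```python
from h import *
ax=np.array([np.cos(np.radians(-14)),np.sin(np.radians(-14))])
r.move_to([.545,-.125,.2],RZ(-14)); r.sleep(.2)
b,d,C=snap("wrist","w5"); s=r.read_state(); print(s["time_s"],s["ee_pos"]); X=cloud(C,d)
m=mask(b,"yellow").ravel()>0; z=X[:,2]; P=X[m&(z>.069)&(z<.076)]
c,sz,a=cv2.minAreaRect(P[:,:2].astype(np.float32)*1000); bp=cv2.boxPoints((c,sz,a)); e=max(bp[1]-bp[0],bp[2]-bp[1],key=np.linalg.norm)
print("lip",c,sz,np.degrees(np.arctan2(e[1],e[0])),P[:,2].mean())
lip=np.array(c)/1000
for q,ar,mm in blobs(b,"red",8):
    Q=X[mm.ravel()]; Q=Q[(Q[:,2]>.03)&(Q[:,2]<.07)]; print("red",q,ar,Q.mean(0),Q.max(0)-Q.min(0),onz(C,q,.05))
rel=X[:,:2]-lip; u=rel@ax; w=rel@[-ax[1],ax[0]]
for lo in range(-80,60,10):
    k=(u*1000>=lo)&(u*1000<lo+10)&(abs(w)<.022)&(z<.12); print(lo,np.percentile(z[k],[50,98]).round(3) if k.any() else None,end=" ")
for sgn in(-1,1):  # walls' outer edges -> yaw
    k=(z>.041)&(z<.049)&(u>-.2)&(u<-.02)&(w*sgn>.030)&(w*sgn<.055); print("\nwall",sgn,w[k].mean(),np.degrees(np.arctan(np.polyfit(u[k],w[k],1)[0])))
cv2.imwrite("pics/w5b.png",b)
```

```text
14.7083 [ 0.5453 -0.1239  0.2   ]
lip (581.201416015625, -219.42617797851562) (48.75494384765625, 9.757882118225098) 77.292755 0.07169400474047237
red [199.75   216.5833] 72 [ 0.4817 -0.149   0.0489] [0.0066 0.0173 0.0201] [[ 0.482  -0.1485  0.05  ]]
red [203.875  299.4286] 56 [ 0.46   -0.2369  0.0498] [0.0068 0.0185 0.0036] [[ 0.4601 -0.2367  0.05  ]]
-80 [0.007 0.01 ] -70 [0.007 0.01 ] -60 [0.007 0.01 ] -50 [0.008 0.014] -40 [0.013 0.015] -30 [0.013 0.022] -20 [0.025 0.029] -10 [0.034 0.073] 0 [0.072 0.073] 10 [0.006 0.007] 20 [0.006 0.008] 30 [0.005 0.007] 40 [-0.     0.001] 50 [-0.     0.001] 
wall -1 -0.03971310807325832 0.702562089940695

wall 1 0.03732346000615287 0.412035589522455
```

View pics/w5b.png

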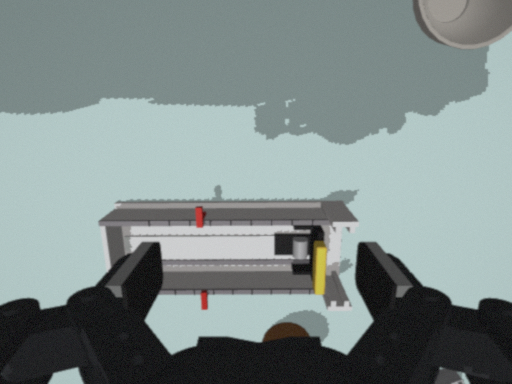

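The view shows the lip at (320,268), clips at (200,217)/(204,300), and everything behind the lip low (<30 mm). Face-to-clip distance is about 118.5 mm with yaw about -13.5°. I'll grasp and pull in steps.

Run:
```python
from h import *
R=RZ(-13.5); ax=R[:,1]; lip=np.array([.5812,-.2194,0]); Z=np.array([0,0,1])
r.move_to(lip+.13*Z,R); r.movel(lip+.046*Z,R,.1); s=r.read_state(); print(s["ee_pos"],s["force"])
r.grab(70); s0=r.read_state(); print(s0["ee_pos"],s0["force"],s0["width"]*85)
p0=lip+.046*Z
for u in(.03,.08,.1135):
    r.movel(p0-u*ax,R,.06); s=r.read_state(); print(u,(s0["ee_pos"]-s["ee_pos"])@ax,s["ee_pos"],s["force"],s["width"]*85)
r.sleep(.3)
b,_,_=snap("side","d6");c,_,_=snap("scene","s6");w,d,C=snap("wrist","w6");s=r.read_state();print(s["time_s"],s["ee_pos"],s["force"])
o=np.vstack([np.hstack([cv2.resize(b[220:310,140:290],(400,240),interpolation=2),cv2.resize(c[130:210,150:283],(400,240),interpolation=2)]),cv2.resize(w[180:340,:],(800,250))])
cv2.imwrite("pics/hold6.png",o)
```

```text
[ 0.5818 -0.2196  0.0467] [0.7186 0.4897 0.1313]
[ 0.5811 -0.2194  0.0463] [-2.4494  1.0055  4.1157] 8.47402047724554
0.03 0.027796657404653126 [ 0.554  -0.2129  0.0463] [ 6.4456 -1.0077 -3.7521] 8.371346974901417
0.08 0.07755986817328273 [ 0.5057 -0.2012  0.0463] [ 6.4785 -1.28   -4.2967] 8.492356758884071
0.1135 0.11103074415701861 [ 0.4731 -0.1933  0.0463] [ 7.1824 -1.0787 -5.6326] 8.655683324062931
19.7333 [ 0.4734 -0.1934  0.0463] [ 6.4482 -0.4794 -5.3541]
```

View pics/hold6.png

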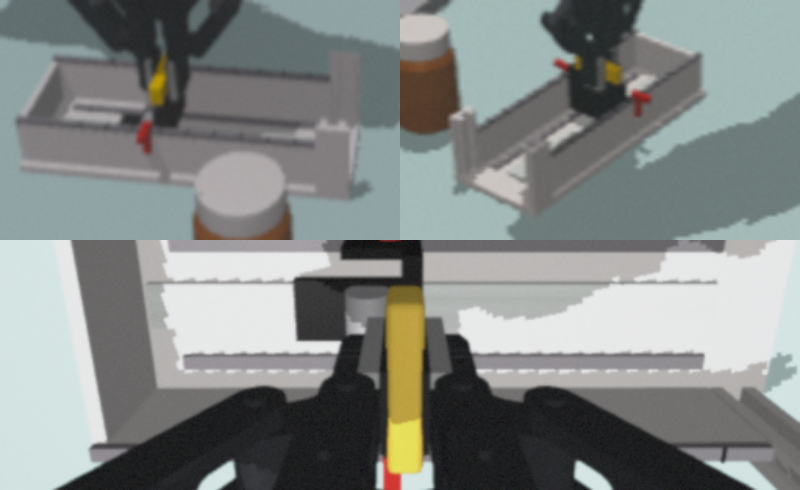

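The grasp is firm and the pull is on line. The lip's centre, not its face, is currently near the clips (wrist crop: lip 387–424, clip 382–400), so about 7.5 mm remains. I'll pull that and measure with the cameras.

```bash
cat > meas.py <<'E'
from h import *
ax=RZ(-13.5)[:,1]; mark=np.array([.4709,-.1929,.05])
def meas():
    for n in("wrist","side","scene"):
        p,d,C=snap(n,f"m_{n}"); X=cloud(C,d)
        for col in("yellow","red"):
            for q,ar,m in blobs(p,col,5):
                P=X[m.ravel()]; P=P[(P[:,2]>.03)&(P[:,2]<.09)]
                if len(P)<4 or abs((P.mean(0)-mark)@ax)>.05: continue
                u=(P-mark)@ax*1000
                v,x=np.nonzero(m)
                if col=="yellow": e=(onz(C,np.c_[x,v],.072)-mark)@ax*1000
                else: e=(onz(C,np.c_[x,v],.05)-mark)@ax*1000
                print(n,col,q.round(1),ar,"depth u mm mean %.1f p2 %.1f p98 %.1f | plane u %.1f..%.1f"%(u.mean(),*np.percentile(u,[2,98]),*np.percentile(e,[2,98])))
E
python3 - <<'E'
from meas import *
R=RZ(-13.5); p0=np.array([.5812,-.2194,.046])
r.movel(p0-.1205*ax,R,.03); r.sleep(.3); s=r.read_state(); print(s["time_s"],s["ee_pos"],(np.array([.5811,-.2194,.0463])-s["ee_pos"])@ax,s["force"])
meas()
E
```

```text
20.4167 [ 0.4666 -0.1917  0.0463] 0.11784448786951839 [ 6.9307 -0.4253 -5.0102]
wrist yellow [258.8 268.1] 2774 depth u mm mean -3.8 p2 -8.3 p98 0.6 | plane u -8.3..0.8
wrist red [265.9 158.3] 428 depth u mm mean -0.6 p2 -2.9 p98 1.6 | plane u -2.9..1.6
wrist red [264.4 335.3] 93 depth u mm mean -0.8 p2 -2.5 p98 1.1 | plane u -2.5..1.1
side yellow [195.6 251.1] 78 depth u mm mean -4.1 p2 -9.3 p98 0.4 | plane u -9.2..4.6
side red [193.5 269. ] 6 depth u mm mean -1.1 p2 -2.3 p98 -0.2 | plane u -2.2..-0.4
scene yellow [210.5 149.5] 8 depth u mm mean -1.1 p2 -2.6 p98 0.8 | plane u 4.3..17.9
scene yellow [221.8 152.9] 32 depth u mm mean -2.9 p2 -8.5 p98 1.9 | plane u -6.0..19.6
```

Wrist and side agree: the face is about 1.5–1.8 mm in front of the clip centres. I'll apply the final trim and remeasure.

Run:
```python
from meas import *
R=RZ(-13.5); p0=np.array([.5812,-.2194,.046])
r.movel(p0-.1222*ax,R,.02); r.sleep(.5); s=r.read_state(); print(s["time_s"],s["ee_pos"],(np.array([.5811,-.2194,.0463])-s["ee_pos"])@ax,s["force"],s["width"]*85)
meas()
a=cv2.imread("pics/m_side.png");b=cv2.imread("pics/m_scene.png")
cv2.imwrite("pics/final.png",np.hstack([cv2.resize(a[120:360,130:350],(385,420),interpolation=2),cv2.resize(b[120:260,140:440],(412,192),interpolation=2).repeat(1,0) if 0 else cv2.copyMakeBorder(cv2.resize(b[120:270,140:450],(412,200),interpolation=2),0,220,0,0,cv2.BORDER_CONSTANT)]))
```

```text
21.3167 [ 0.4649 -0.1913  0.0462] 0.11954957178577072 [ 6.4482 -1.3431 -5.3305] 8.542081328302148
wrist yellow [258.8 268.2] 2767 depth u mm mean -5.5 p2 -10.0 p98 -1.1 | plane u -10.0..-1.0
wrist red [269.3 157.9] 441 depth u mm mean -0.8 p2 -3.1 p98 1.6 | plane u -3.1..1.5
wrist red [268.5 332.7] 119 depth u mm mean -0.4 p2 -2.7 p98 1.4 | plane u -2.7..1.4
side yellow [194.8 251. ] 76 depth u mm mean -5.9 p2 -10.8 p98 -1.4 | plane u -10.8..3.1
side red [193.5 269. ] 6 depth u mm mean -1.1 p2 -2.3 p98 -0.3 | plane u -2.2..-0.4
scene yellow [210.8 149.6] 5 depth u mm mean -3.3 p2 -7.0 p98 -0.0 | plane u 4.4..16.3
scene yellow [222.  152.2] 31 depth u mm mean -4.0 p2 -9.9 p98 0.3 | plane u -8.9..16.9
```

View pics/final.png

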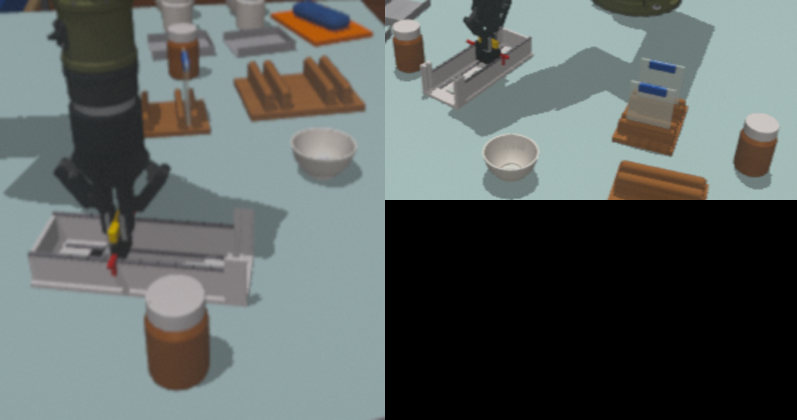

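The face is at -0.7 mm and the clips at -0.6 mm (wrist). Both panels stand in the rack, and the jars and bowl are in place. Handing in while holding.

```bash
python3 -c "
from station import r
print(r.hand_in())"
```

```text
the job is handed in; nothing more can be done
None
```

The job is done and handed in at about 21.4 s, with the gripper still holding the pusher back. The hand-in itself reported no verdict.

- **Front panel:** I lifted it straight up out of the guides and stood it in the free slot of the smaller rack. The trim was measured at (0.565, 0.177) m, against a slot centre of (0.5647, 0.1765) m. Its top was about 0.116 m high, which means it is seated.
- **Pusher:** I gripped it by the yellow lip at 70 N and pulled it back about 119.5 mm. In the last wrist view the front face was within about 0.5 mm of the clip centres. The side view agreed to about 0.5 mm, although only 6 pixels of its clip were visible. The scene camera saw too little of the lip, and none of the clips, to count as a check.
- **Everything else:** In the last views the other panel, both jars and the bowl stood where they were. The force readings I took on the tool stayed below about 10 N.

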